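# Steady the rocking baby monitor stand

### The job

The baby monitor's square birch stand leans and rocks because the screw foot under its white round knob is too short. Turn the knob clockwise (seen from above) until the stand is level and all four feet bear on the nightstand, not past that, then let go and move clear. Leave the stand where it is and do not disturb the teether, jar and rattle.

Things in the scene. Friction and masses are not known exactly. Their poses are not given: they have to be found in the camera images.
- stand: Loose birch plate 180 x 180 x 18 mm on 4 rubber feet 22 mm across, 12 mm high; 0.8 to 1.1 kg in all. Origin: plate centre, level with the fixed feet's undersides; z is the plate's normal, x, y along its edges; top face at z = 30 mm. Fixed feet at (70, 70), (-70, -70), (70, -70) mm, screw foot and knob at (-70, 70). Stays put under a light turn of the knob; slides if pushed sideways by several N
- camera_top (a point): Top of the grey camera head fixed on the stand, 66 mm across, at (30, -30, 99) mm in the stand's frame
- knob_center (a point): Centre (half-way up) of the white fluted round knob, 48 mm across (50 over the flutes), 30 mm high, on a stem over one corner of the stand; the only knob. Axis: the plate's normal. Knob, stem and foot move as one screw: the knob's centre stays about 59 mm above the nightstand while the plate climbs. Gap between knob and plate: 14 mm when level, up to 24 mm before. Graspable at any yaw
- knob (a joint): Turn of the knob in rad, 0 to 6.8, growing clockwise seen from above. Each rad screws the foot 2.5 mm further out below the plate. At 4.0 the foot is as long as the fixed ones and the stand is level and steady; below that it is too short, above it too long. Takes about 0.06 N m to turn and stays where it is left
- screw_foot (a point): Centre of the underside of the screw foot (22 mm across), below the knob. It does not spin with the knob
- opposite_foot (a point): Centre of the underside of the fixed foot diagonally opposite the knob. The stand is weighted so that it always rests on the screw foot and the two feet beside it: with the screw foot d mm too short, this foot hangs d mm in the air and the plate leans down towards the knob by about d/99 rad
- teether_center (a point): Bystander: centre of a round grey silicone teething ring, 92 mm across, 16 mm high, lying on the top
- jar_center (a point): Bystander: centre of a lidded glass jar, 72 mm across, 95 mm high
- rattle_center (a point): Bystander: centre of a beech rattle lying on the top, 140 mm long, 52 mm wide, 22 mm high

How it is judged:
By the outcome, as a careful person would: the job done as asked, in the order asked, and still so for the second after the job is handed in, with the robot touching nothing.
It also fails if it takes over 54 s, if anything falls off the work surface, if the arm or the gripper's body presses on something with over 40 N, if the wrist force passes 120 N, or if a joint passes its speed limit or range.

### The arm

A 6-joint arm with a two-finger parallel gripper is mounted at the origin on the work surface. World frame = base frame: x ahead of the robot, y to its left, z up, the work surface at z = 0. Lengths are in mm, angles in rad, forces in N, time in s.
With the tool pointing down it reaches from about 350 to 875 mm from the base axis. Payload 4.2 kg.
Tool frame: the origin (TCP) lies at the very end of the fingers, on their centre line; the grasp point (between the pads) lies 19 mm behind it; z points along the fingers, y is the direction in which the jaws open and shut (so a half turn about z gives the same grasp; the last joint's range is limited). The gripper opens to 85 mm and grips with 20 to 120 N. Pads are 22 mm wide; open, the fingers measure 114 mm over their backs; the gripper's body (76 mm by 85 mm) begins 54 mm behind the grasp point. The pads swing forward as they close: fully open they stand 13 mm farther back than shut.
Start: joints at [-1, 0.385, 0.008, 0, -1.194, -0.259], TCP at [191.748, -594.838, 231.312] pointing down, gripper open.
Joint ranges: [-3.14, 3.14], [-1.21, 2.06], [-1.07, 1.41], [-3.16, 2.05], [-2.99, -0.16], [-3.1, 3.1]. Speed limits (rad/s): [2.79, 2.79, 3.14, 3.14, 3.14, 3.14].

### API

Orientations are given as a unit quaternion [x, y, z, w].
In Python, from bench import arm gives the robot as it stands.
- The arm moves only by the tool apply_moves, never from a script. Its argument "plan" is one flat list of numbers, 5 for each row, row after row: the gripper's target within -1 to 1 (shut at 1, half-way at 0, fully open at -1), then the shift along the world's x, y, z in m, then the turn about the world's z in degrees. A call has 1 to 8 rows; each row is the pose to reach, as a shift and turn from the pose commanded when the call began; what a row does not reach only later rows make up. A row lasts 1/12 s, in which the tool goes at most 41.7 mm and 7.16 degrees, less where a joint would pass 70% of its speed; a pose out of reach is approached as far as the arm can. A call with a gripper value outside its range is refused whole. The fingers move at their own pace and stop on an object; the grip force is fixed at half the most. Time passes only in rows, so rows that repeat a pose let the fingers close. It gives the time, the measured TCP pose, the force and the opening at its end, in the units of the state.
- arm.read_state(): the state, without advancing time (a new reading comes with each control period).
- arm.get_image(name): name is "scene" or "side" or "wrist"; returns a dict with "color" (480x640x3 uint8, red, green, blue), "range_z" (480x640 float32, mm along the optical axis (not along the pixel's ray), 0 where there is no reading), "camera_matrix" (3x3 intrinsics, pixels), "camera_from_world" (4x4, takes a point from world to camera coordinates); the wrist camera has in their place "mount" (4x4, takes a point from camera to tool coordinates, whose origin is the TCP and whose axes are the flange's). Camera axes: x right, y down, z forward; pixel columns grow to the right and rows downward; lengths in mm; the calibration is good to about 2 mm. A picture is of the moment at which its call begins: read the wrist's pose just before it.
- arm.job_done(): hands the job in, once; it reports no verdict.
The state is a dict: "clock": time; "joints": joint angles; "joint_vel": joint speeds; "joint_efforts": joint torques, N m; "position": TCP position; "ee_rot": TCP orientation; "contact_force": force on the tool from outside, world axes, zero at the start; "wrist_torque": the same for the moment, N m; "gripper_width": finger opening in mm.
Only numpy, scipy, OpenCV 4.12 (cv2) and the standard library are available. Lean on these libraries where they do the work, as an engineer would, in place of code of your own. Each camera call takes 0.05 s, during which the arm holds its last target.

## Working session

There is one attempt and no reset: what is moved stays moved. The work goes in short steps, Python scripts to look and compute and a tool call to move; the robot and the scene stay as the last step left them, time stands still between calls to the robot, and variables do not carry over. Pictures are saved under pics/ and viewed, and the job is handed in when it is done.

Besides the shell and the picture viewer there is one more tool, called after "Emit:" by a JSON object that holds its "op" and its "data". apply_moves: Moves the arm, as the interface text tells. Its arguments: {"type":"object","properties":{"plan":{"type":"array","items":{"type":"number"}}},"required":["plan"]}

```bash
mkdir -p pics; cat > h.py <<'E'
import numpy as np,cv2
from bench import arm
def save(n,fn,crop=None,s=1):
    im=arm.get_image(n); np.savez('/tmp/%s.npz'%n,**{k:v for k,v in im.items()})
    c=im['color'][:,:,::-1]
    if crop: c=c[crop[1]:crop[3],crop[0]:crop[2]]
    c=cv2.resize(c,None,fx=s,fy=s,interpolation=cv2.INTER_CUBIC)
    cv2.imwrite('pics/'+fn,c); return im
def w(im,u,v,z=None):
    K=im['camera_matrix'];T=np.linalg.inv(im['camera_from_world'])
    d=im['range_z'][int(v),int(u)] if z is None else z
    p=np.array([(u-K[0,2])/K[0,0]*d,(v-K[1,2])/K[1,1]*d,d,1]); return (T@p)[:3]
E
python3 - <<'E'
from h import *
print(arm.read_state())
for n in('scene','side'):
    im=save(n,n+'1.png'); print(np.linalg.inv(im['camera_from_world']).round(3),im['camera_matrix'])
E
```

```text
{'clock': 0.0, 'joints': array([-1.00038300e+00,  3.85542988e-01,  6.58520983e-03, -5.09524208e-04,
       -1.19402295e+00, -2.58590696e-01]), 'joint_vel': array([ 0.00176606, -0.00122291, -0.00170825,  0.00078987, -0.00019236,
        0.00179027]), 'joint_efforts': array([-5.17508142e-04, -3.92292631e+01,  1.88399756e+01,  4.18610528e+00,
       -4.60855590e-03, -3.45145693e-06]), 'position': array([ 191.56715648, -594.2752997 ,  230.21233957]), 'ee_rot': array([-1.55187477e-01,  9.87884405e-01,  1.09507313e-03, -2.23128878e-04]), 'contact_force': array([0.59342941, 0.6966564 , 0.11664707]), 'wrist_torque': array([0.02624036, 0.02641878, 0.03379611]), 'gripper_width': 85.51244680989102}
[[-6.480000e-01  4.790000e-01 -5.920000e-01  1.232176e+03]
 [ 7.620000e-01  4.250000e-01 -4.890000e-01  5.057590e+02]
 [ 1.800000e-02 -7.680000e-01 -6.400000e-01  7.669590e+02]
 [ 0.000000e+00  0.000000e+00  0.000000e+00  1.000000e+00]] [[516.26373139   0.         322.72646352]
 [  0.         516.26373139 251.96137817]
 [  0.           0.           1.        ]]
[[-8.26000e-01 -3.17000e-01  4.67000e-01  1.11698e+02]
 [-5.64000e-01  4.49000e-01 -6.93000e-01  7.52158e+02]
 [ 1.10000e-02 -8.36000e-01 -5.49000e-01  7.05273e+02]
 [ 0.00000e+00  0.00000e+00  0.00000e+00  1.00000e+00]] [[539.92531202   0.         314.97207883]
 [  0.         539.92531202 240.73091372]
 [  0.           0.           1.        ]]
```

View pics/scene1.png

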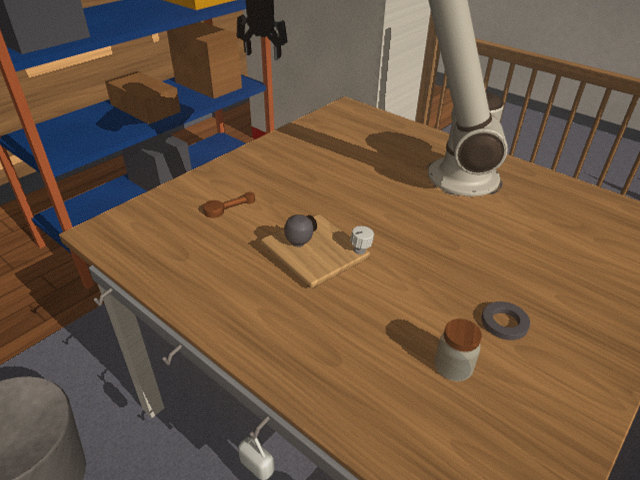

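View pics/side1.png

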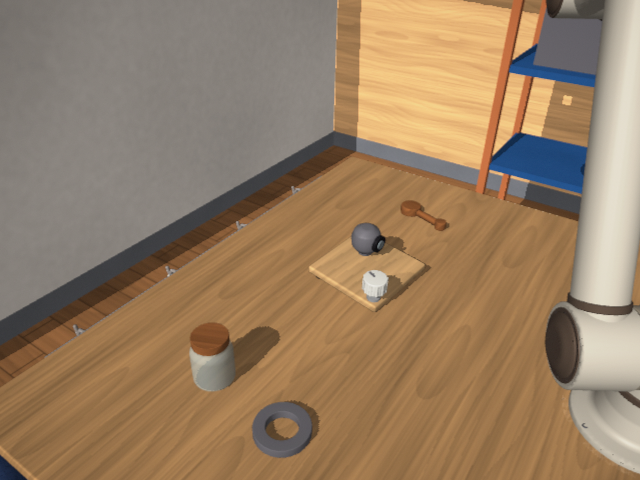

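The scene view shows the knob at about (362,238) and the camera head at (299,229). In the side view they are at (375,283) and (367,238). Next I'll measure them.

```bash
cat >> h.py <<'E'
def cloud(im,x0,y0,x1,y1):
    K=im['camera_matrix'];T=np.linalg.inv(im['camera_from_world'])
    v,u=np.mgrid[y0:y1,x0:x1]; d=im['range_z'][y0:y1,x0:x1].astype(float)
    P=np.stack([(u-K[0,2])/K[0,0]*d,(v-K[1,2])/K[1,1]*d,d,np.ones_like(d)],-1)@T.T
    return P[...,:3], d>0
E
python3 - <<'E'
from h import *
for n,box in(('scene',(250,200,385,295)),('side',(300,215,435,315))):
    im=dict(np.load('/tmp/%s.npz'%n))
    P,ok=cloud(im,*box); C=im['color'][box[1]:box[3],box[0]:box[2]].astype(int)
    table,_=cloud(im,*( (200,300,350,360) if n=='scene' else (300,330,450,400)))
    t=table.reshape(-1,3); print(n,'table z',np.median(t[:,2]),t[:,2].std())
    sat=C.max(-1)-C.min(-1)
    k=ok&(sat<25)&(C.min(-1)>120)&(P[...,2]>35)
    q=P[k]; print('knob',k.sum(),q.min(0).round(),q.max(0).round(),np.median(q,0).round())
    top=q[q[:,2]>np.percentile(q[:,2],90)-6]; print('knobtop',top.mean(0).round(1),len(top))
    hd=ok&(C.max(-1)<110)&(P[...,2]>50); h=P[hd]
    A=np.c_[2*h,np.ones(len(h))]; s=np.linalg.lstsq(A,(h**2).sum(1),rcond=None)[0]
    print('head sphere',s[:3].round(1),(s[3]+(s[:3]**2).sum())**.5,len(h),h[:,2].max())
    pl=ok&(sat>40)&(P[...,2]>12)&(P[...,2]<45)
    p=P[pl]
    # robust plane
    m=np.ones(len(p),bool)
    for i in range(15):
        c=np.linalg.lstsq(np.c_[p[m][:,:2],np.ones(m.sum())],p[m][:,2],rcond=None)[0]
        r=p[:,2]-np.c_[p[:,:2],np.ones(len(p))]@c; m=abs(r)<max(2.5,2*np.median(abs(r)))if i>3 else abs(r)<6
    print('plane',c,m.sum(),r[m].std(),'tilt',np.hypot(*c[:2]),'d',99*np.hypot(*c[:2]))
    rect=cv2.minAreaRect(p[m][:,:2].astype(np.float32)); print(rect,cv2.boxPoints(rect).round())
    b=box; c=im['color'][b[1]:b[3],b[0]:b[2],::-1]; cv2.imwrite('pics/c_%s.png'%n,cv2.resize(c,None,fx=5.5,fy=5.5,interpolation=cv2.INTER_CUBIC))
E
```

```text
scene table z 0.11873742646918117 47.080261550131524
knob 318 [462. -22.  47.] [505.  22.  79.] [489.   6.  73.]
knobtop [483.4  -0.   74.5] 193
head sphere [551.4 -71.6  74.8] 51.96811277027922 757 106.20043686848783
plane [ 0.05526953 -0.07545885 -5.52507019] 2888 1.178527250256419 tilt 0.0935348045641265 d 9.259945651848524
((543.728515625, -85.06768035888672), (181.30267333984375, 179.76881408691406), 81.82074737548828) [[ 442. -162.]
 [ 620. -188.]
 [ 646.   -8.]
 [ 468.   17.]]
side table z 1.2561743168589032 47.01386652048919
knob 597 [ 456. -100.   43.] [572.  24. 102.] [477.   5.  74.]
knobtop [559.1 -92.6  95.4] 70
head sphere [546.5 -82.   95. ] 37.733385159197454 530 108.20386386442783
plane [ 0.05962985 -0.07835945 -6.8550507 ] 3074 1.208207514540365 tilt 0.09846787027809413 d 9.748319157531318
((542.0779418945312, -83.73778533935547), (181.09725952148438, 179.5513153076172), 82.85319519042969) [[ 442. -162.]
 [ 620. -185.]
 [ 642.   -5.]
 [ 464.   17.]]
```

Emit:
{"op": "apply_moves", "data": {"plan": [-1,0.036,0.074,0,13,-1,0.072,0.148,0,26,-1,0.108,0.222,0,39,-1,0.144,0.296,0,52,-1,0.144,0.296,0,52,-1,0.144,0.296,0,52,-1,0.144,0.296,0,57,-1,0.144,0.296,0,57]}}

```text
clock: 0.77
position: [335.9, -296.6, 231.2]
ee_rot: [-0.61, 0.792, 0.0, 0.0]
contact_force: [1.4, -0.3, 0.4]
gripper_width: 85.0
```

View pics/c_scene.png

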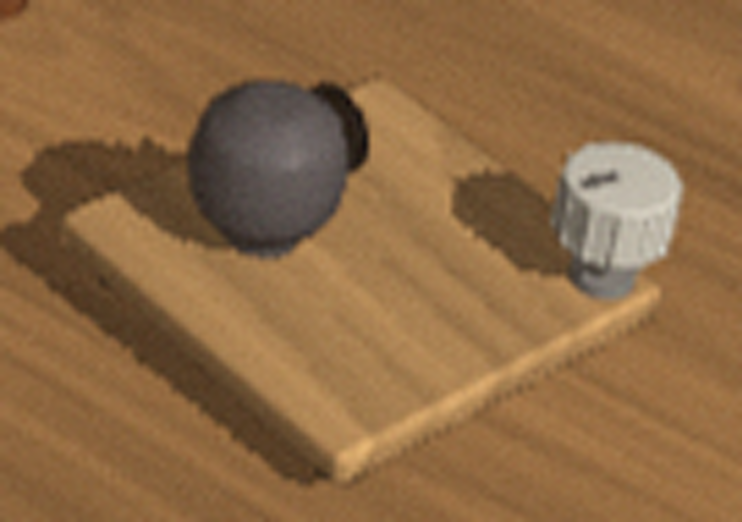

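View pics/c_side.png

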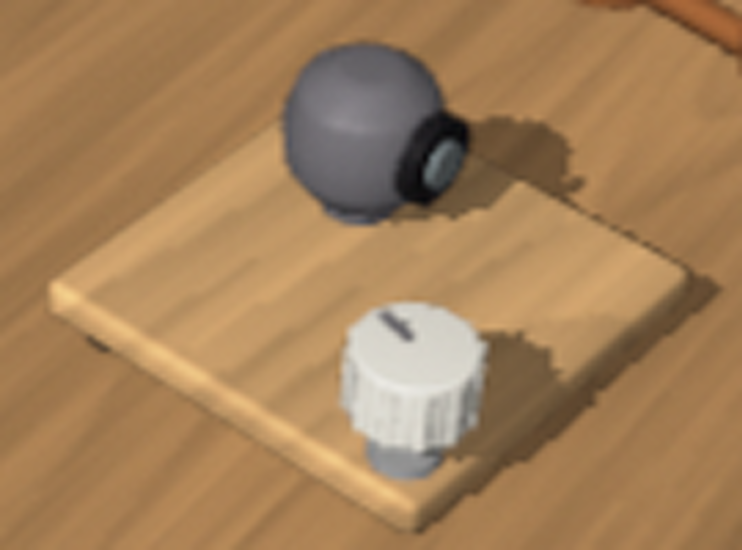

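```bash
python3 - <<'E'
from h import *
O=[];D=[]
for n,u,v in(('scene',362.9,233.1),('side',375.3,277.2)):
    im=dict(np.load('/tmp/%s.npz'%n)); o=w(im,u,v,0.);d=w(im,u,v,1000.)-o;d/=np.linalg.norm(d)
    print(n,w(im,u,v)); print(o+d*(74-o[2])/d[2]); O.append(o);D.append(d)
A=sum(np.eye(3)-np.outer(d,d) for d in D);b=sum((np.eye(3)-np.outer(d,d))@o for o,d in zip(O,D))
print(np.linalg.solve(A,b)); print(arm.read_state()['joints'])
E
```

```text
scene [483.84328082   0.89029613  74.66170217]
[4.83128019e+02 4.07739716e-01 7.40000000e+01]
side [479.57309469  -4.63595425  75.0063988 ]
[480.16051181  -5.8443891   74.        ]
[480.04719945  -3.0035674   73.28764475]
[-3.58935089e-01  7.91598659e-02 -4.00943029e-01 -3.53660087e-04
 -1.09085469e+00  1.01200476e-01]
```

Emit:
{"op": "apply_moves", "data": {"plan": [-1,0.018,0.037,0,6.5,-1,0.036,0.074,0,13,-1,0.054,0.11,0,19.5,-1,0.072,0.147,0,26,-1,0.09,0.184,0,32.5,-1,0.108,0.22,-0.01,39,-1,0.126,0.257,-0.03,46,-1,0.144,0.293,-0.05,52]}}

```text
clock: 1.43
position: [477.4, -9.5, 184.6]
ee_rot: [0.896, -0.444, 0.001, -0.001]
contact_force: [-0.5, -0.7, 0.2]
gripper_width: 85.4
```

Emit:
{"op": "apply_moves", "data": {"plan": [-1,0,0,0,0]}}

```text
clock: 1.52
position: [477.4, -7.6, 181.0]
ee_rot: [0.896, -0.444, -0.002, 0.001]
contact_force: [-0.8, -0.5, -0.2]
gripper_width: 85.2
```

```bash
python3 - <<'E'
from h import *
s=arm.read_state(); im=save('wrist','w1.png')
print(s['position'],s['ee_rot'],s['joints']); print(im['mount'].round(3),im['camera_matrix'].round(1))
np.savez('/tmp/ws.npz',p=s['position'],q=s['ee_rot'])
E
```

```text
[477.35695279  -7.61276044 181.04546142] [ 0.89624459 -0.4435536  -0.00204878  0.00127854] [ 0.32464164  0.18283087 -0.41431082 -0.00130627 -0.97836187  0.32776419]
[[ 0.00000e+00 -9.58000e-01 -2.88000e-01  7.24810e+01]
 [ 1.00000e+00 -0.00000e+00  1.00000e-03  1.83000e-01]
 [-1.00000e-03 -2.88000e-01  9.58000e-01 -1.41933e+02]
 [ 0.00000e+00  0.00000e+00  0.00000e+00  1.00000e+00]] [[416.5   0.  316.6]
 [  0.  416.5 239.3]
 [  0.    0.    1. ]]
```

View pics/w1.png

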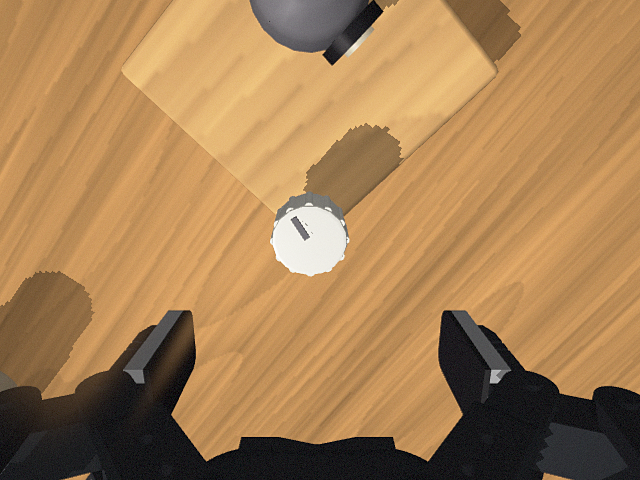

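The wrist view shows the knob top centred at about (310,240), with the mark at (300,228). The stand's corner lies behind it.

```bash
cat >> h.py <<'E'
from scipy.spatial.transform import Rotation as Ro
def ww(im,s,u,v,zw=None,d=None):
    K=im['camera_matrix'];R=Ro.from_quat(s['ee_rot']).as_matrix();M=im['mount']
    f=lambda d:R@(M@np.array([(u-K[0,2])/K[0,0]*d,(v-K[1,2])/K[1,1]*d,d,1]))[:3]+s['position']
    if zw is None: return f(im['range_z'][int(v),int(u)] if d is None else d)
    a,b=f(0.),f(1000.); return a+(b-a)*(zw-a[2])/(b-a)[2]
E
python3 - <<'E'
from h import *
im=dict(np.load('/tmp/wrist.npz'));z=np.load('/tmp/ws.npz');s=dict(position=z['p'],ee_rot=z['q'])
for u,v in((310,240),(271,240),(349,240),(310,274)): print(ww(im,s,u,v),ww(im,s,u,v,74))
print(ww(im,s,500,200))
# knob-top mask circle
C=im['color'].astype(int); m=((C.min(-1)>180)&(C.max(-1)-C.min(-1)<30)).astype(np.uint8); m[:190]=0;m[290:]=0
c=max(cv2.findContours(m,0,1)[0],key=cv2.contourArea); print(cv2.fitEllipse(cv2.convexHull(c)),cv2.boundingRect(c))
E
```

```text
[478.21707063  -3.33447691  74.43330799] [478.14093753  -3.226396    74.        ]
[497.20077772  12.49342829  70.8186153 ] [497.51204981  11.51143233  74.        ]
[ 4.40000106e+02 -3.92217690e+00  7.23602624e-02] [458.7509743  -17.97856642  74.        ]
[463.9821967   15.5356873   72.12012321] [464.41619878  14.92959933  74.        ]
[ 365.15690229 -101.9976996    -1.18067972]
((308.0770568847656, 240.18362426757812), (69.08524322509766, 77.54023742675781), 106.9675064086914) (270, 207, 76, 69)
```

Emit:
{"op": "apply_moves", "data": {"plan": [-1,0.002,0.003,-0.035,0,-1,0.002,0.003,-0.07,0,-1,0.002,0.003,-0.1,0,-0.5,0.002,0.003,-0.125,0,-0.4,0.002,0.003,-0.139,0,-0.3,0.002,0.003,-0.139,0,-0.3,0.002,0.003,-0.139,0,-0.3,0.002,0.003,-0.139,0]}}

```text
clock: 2.23
position: [479.3, -9.0, 46.7]
ee_rot: [0.894, -0.448, 0.001, -0.0]
contact_force: [0.4, 0.3, 0.2]
gripper_width: 55.1
```

```bash
python3 - <<'E'
from h import *
s=arm.read_state(); im=save('wrist','w2.png')
print(s['position'],s['ee_rot'],s['contact_force'],s['wrist_torque'],s['gripper_width'])
E
```

```text
[479.31001094  -9.03985022  46.70278418] [ 8.94260451e-01 -4.47546423e-01  5.41835094e-04 -3.89654139e-04] [0.43585012 0.34460315 0.20487098] [-0.00067711  0.01992561 -0.02617144] 55.06233265049416
```

View pics/w2.png

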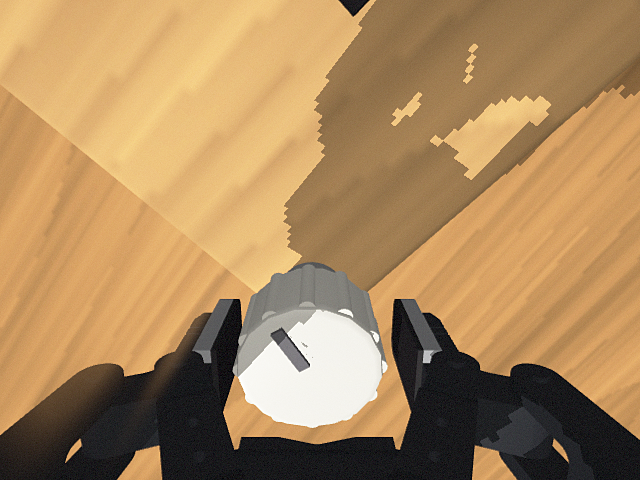

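Emit:
{"op": "apply_moves", "data": {"plan": [-0.3,0,0,0,0,-0.3,0,0,0,0]}}

```text
clock: 2.45
position: [479.2, -8.7, 46.6]
ee_rot: [0.894, -0.447, 0.001, -0.001]
contact_force: [0.0, -0.9, -0.5]
gripper_width: 55.2
```

```bash
python3 - <<'E'
from h import *
s=arm.read_state(); im=save('wrist','w3.png',(200,240,420,440),3)
print(s['position'],s['ee_rot'],s['contact_force'],s['wrist_torque'],s['gripper_width'],s['joint_vel'])
E
```

```text
[479.21768891  -8.731325    46.64381366] [ 8.94366581e-01 -4.47333713e-01  7.15212393e-04 -6.75049901e-04] [ 0.04261701 -0.87359954 -0.50439946] [ 0.00469734 -0.02937239  0.00040167] 55.23909336792984 [ 0.00086488  0.00570441 -0.00180432  0.00129043  0.00401238 -0.00048952]
```

View pics/w3.png

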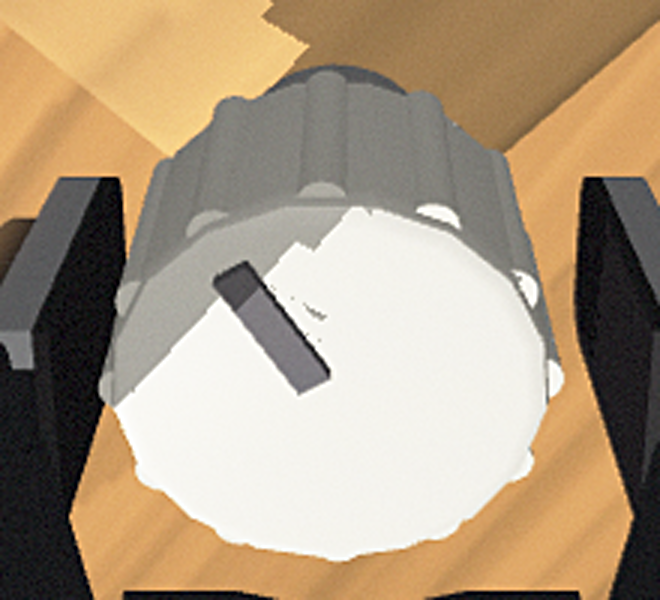

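```bash
python3 - <<'E'
from h import *
im=dict(np.load('/tmp/wrist.npz'));s=arm.read_state()
p=ww(im,s,311,367);print(p,ww(im,s,311,367,74.5)); R=Ro.from_quat(s['ee_rot']).as_matrix(); print(R.T@(p-s['position']), R.round(2))
for u,v in((280,340),(340,340),(340,400),(290,400)): print(ww(im,s,u,v))
E
```

```text
[477.70715677  -4.50441957  73.66392777] [478.03126144  -4.95913323  74.5       ]
[ -4.20449147  -1.4748746  -27.21265877] [[ 0.6 -0.8  0. ]
 [-0.8 -0.6  0. ]
 [ 0.  -0.  -1. ]]
[491.87291156  -7.87937753  76.36419732]
[476.99009836 -18.4100402   75.48868563]
[461.95383282   0.68170873  72.03140635]
[475.4347591   10.10737021  72.74790463]
```

Emit:
{"op": "apply_moves", "data": {"plan": [-0.5,0,0.003,-0.002,7,-0.5,0,0.003,-0.004,14,-0.5,0,0.003,-0.004,21,-0.5,0,0.003,-0.004,28,-0.5,0,0.003,-0.004,35,-0.3,0,0.003,-0.004,35,-0.25,0,0.003,-0.004,35,-0.25,0,0.003,-0.004,35]}}

```text
clock: 3.17
position: [478.9, -5.7, 41.8]
ee_rot: [0.987, -0.159, 0.0, -0.0]
contact_force: [0.8, -1.3, 0.1]
gripper_width: 53.4
```

```bash
python3 - <<'E'
from h import *
s=arm.read_state(); im=save('wrist','w4.png',(200,240,420,440),3)
print(s['position'],s['ee_rot'],s['contact_force'],s['wrist_torque'],s['gripper_width'],s['joints'])
E
```

```text
[478.86525419  -5.71662133  41.81009615] [ 9.87297824e-01 -1.58880361e-01  1.76129181e-04 -8.46860768e-05] [ 0.79201913 -1.33527744  0.10334426] [-0.02356171 -0.00889422 -0.01386761] 53.36951363430452 [ 3.28279461e-01  3.80139819e-01 -5.80400884e-01  2.70518850e-05
 -6.09865070e-01  9.23381676e-01]
```

View pics/w4.png

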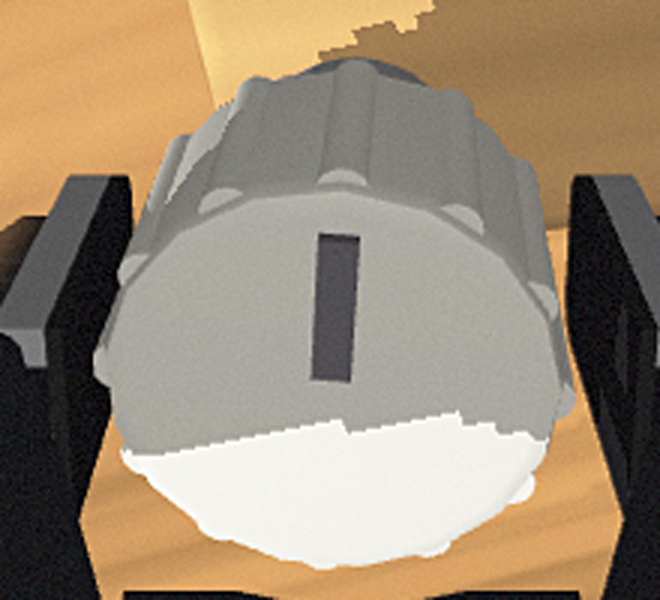

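```bash
python3 - <<'E'
from h import *
im=dict(np.load('/tmp/wrist.npz'));s=arm.read_state()
p=ww(im,s,311.3,365,74.5); R=Ro.from_quat(s['ee_rot']).as_matrix(); 
p=p-15*np.array([-.057,.077,1]); print(p,R.T@(p-s['position']))
E
```

```text
[480.33629593  -5.3025828   59.5       ] [  1.28632071  -0.85768876 -17.7472791 ]
```

Emit:
{"op": "apply_moves", "data": {"plan": [-0.25,0.001,0.0005,0,0,-0.22,0.001,0.0005,0,0,-0.2,0.001,0.0005,0,0,-0.18,0.001,0.0005,0,0,-0.16,0.001,0.0005,0,0]}}

```text
clock: 3.63
position: [480.0, -5.1, 41.7]
ee_rot: [0.987, -0.158, 0.0, -0.0]
contact_force: [0.1, 1.2, 0.8]
gripper_width: 49.3
```

Emit:
{"op": "apply_moves", "data": {"plan": [-0.14,0,0,0,0,-0.14,0,0,0,0]}}

```text
clock: 3.8
position: [480.0, -5.1, 41.7]
ee_rot: [0.988, -0.158, 0.0, -0.0]
contact_force: [0.3, 0.9, 0.4]
gripper_width: 48.9
```

```bash
python3 - <<'E'
from h import *
s=arm.read_state(); im=save('wrist','w5.png',(200,240,420,440),3)
print(s['position'],s['ee_rot'],s['contact_force'],s['wrist_torque'],s['gripper_width'])
E
```

```text
[480.04146047  -5.06626018  41.74901896] [ 9.87507395e-01 -1.57572410e-01  2.49758575e-04 -1.32749520e-04] [0.28432859 0.91704933 0.43949568] [ 0.26384891  0.04225773 -0.01064395] 48.910594115400734
```

View pics/w5.png

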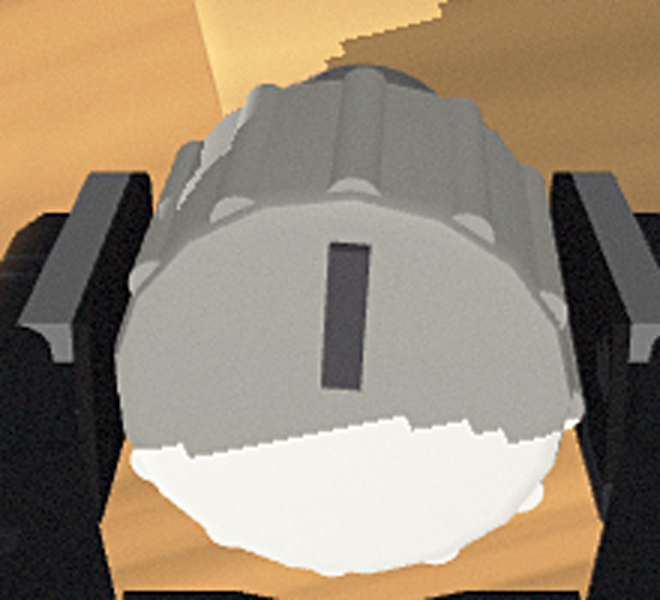

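Emit:
{"op": "apply_moves", "data": {"plan": [-0.12,0.0,0.0,0,0,-0.12,0.0001,-0.0001,0,-7,-0.12,0.0002,-0.0003,0,-14,-0.12,0.0004,-0.0005,0,-21,-0.12,0.0005,-0.0006,0,-28,-0.12,0.0006,-0.0008,0,-35,-0.12,0.0006,-0.0008,0,-35]}}

```text
clock: 4.43
position: [480.3, -6.2, 41.5]
ee_rot: [0.894, -0.448, -0.0, 0.0]
contact_force: [0.3, 0.5, 0.8]
gripper_width: 48.0
```

```bash
cat > l.py <<'E'
import sys
from h import *
s=arm.read_state(); im=save('wrist',sys.argv[1]+'.png',(200,240,420,440),3)
np.set_printoptions(precision=3,suppress=True)
q=s['ee_rot'];print(s['clock'],s['position'],'yaw',np.degrees(np.arctan2(2*q[1]**2-1,2*q[0]*q[1]))%360,s['contact_force'],s['wrist_torque'],s['gripper_width'])
E
python3 l.py w6
```

```text
4.4333 [480.257  -6.191  41.483] yaw 216.73303310578788 [0.282 0.546 0.79 ] [ 0.046 -0.049 -0.033] 47.96167073543354
```

View pics/w6.png

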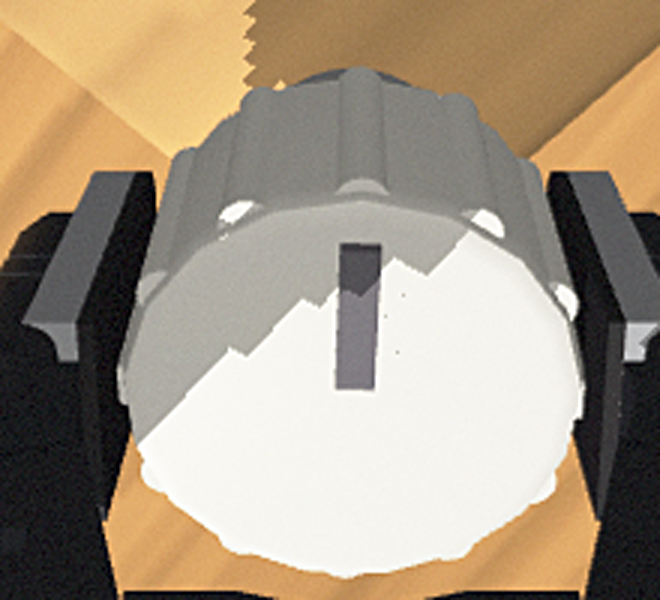

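Emit:
{"op": "apply_moves", "data": {"plan": [-0.12,0.0001,-0.0001,0,-7,-0.12,0.0002,-0.0003,0,-14,-0.12,0.0004,-0.0005,0,-21,-0.12,0.0005,-0.0006,0,-28,-0.12,0.0006,-0.0008,0,-35,-0.12,0.0007,-0.001,0,-42,-0.12,0.0007,-0.001,0,-42]}}

```text
clock: 5.07
position: [481.2, -7.3, 41.5]
ee_rot: [-0.675, 0.738, -0.0, 0.0]
contact_force: [-0.2, -1.1, 0.9]
gripper_width: 48.0
```

```bash
python3 l.py w7
```

```text
5.0667 [481.154  -7.297  41.535] yaw 174.90347175616137 [-0.17  -1.126  0.876] [-0.45  -0.5   -0.042] 48.00155904841329
```

View pics/w7.png

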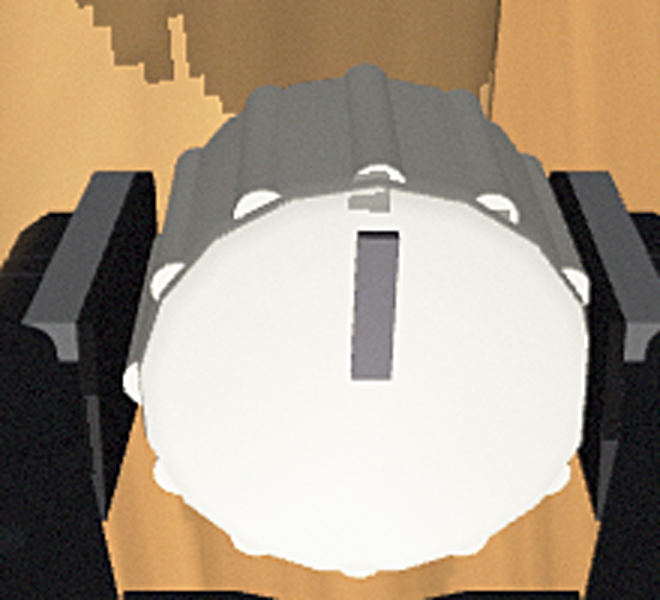

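Emit:
{"op": "apply_moves", "data": {"plan": [-0.25,0,0,0,0,-0.5,0,0,0,0,-0.5,0,0,0,7,-0.5,0,0,0,14,-0.5,0,0,0,21,-0.5,0,0,0,28,-0.5,0,0,0,35,-0.5,0,0,0,42]}}

```text
clock: 5.78
position: [481.0, -6.9, 41.5]
ee_rot: [0.896, -0.443, -0.0, 0.0]
contact_force: [-0.8, 0.1, -0.1]
gripper_width: 63.8
```

Emit:
{"op": "apply_moves", "data": {"plan": [-0.5,0,0,0,7,-0.5,0,0,0,14,-0.4,0,0,0,21,-0.35,0,0,0,28,-0.3,0,0,0,35,-0.28,0,0,0,35]}}

```text
clock: 6.28
position: [481.0, -6.9, 41.5]
ee_rot: [0.988, -0.156, -0.0, 0.0]
contact_force: [-0.3, 0.5, -0.6]
gripper_width: 54.5
```

```bash
cat > tilt.py <<'E'
from h import *
np.set_printoptions(precision=3,suppress=True)
for n,box in(('scene',(250,200,385,295)),('side',(300,215,435,315))):
    im=save(n,'t_%s_%d.png'%(n,round(arm.read_state()['clock']*100)),box,5)
    P,ok=cloud(im,*box); C=im['color'][box[1]:box[3],box[0]:box[2]].astype(int)
    sat=C.max(-1)-C.min(-1)
    pl=ok&(sat>40)&(P[...,2]>12)&(P[...,2]<45); p=P[pl]; m=np.ones(len(p),bool)
    for i in range(15):
        c=np.linalg.lstsq(np.c_[p[m][:,:2],np.ones(m.sum())],p[m][:,2],rcond=None)[0]
        r=p[:,2]-np.c_[p[:,:2],np.ones(len(p))]@c; m=abs(r)<max(2.5,2*np.median(abs(r)))if i>3 else abs(r)<6
    print(n,'plane',c,m.sum(),r[m].std(),'d',99*np.hypot(*c[:2]))
    rect=cv2.minAreaRect(p[m][:,:2].astype(np.float32)); print(rect)
E
python3 tilt.py; python3 l.py w8
```

```text
scene plane [ 0.036 -0.049  6.614] 2870 1.1951784493447521 d 6.065602948847871
((543.8585205078125, -85.93339538574219), (180.5068817138672, 179.4693145751953), 81.70893096923828)
side plane [ 0.041 -0.054  4.796] 1899 1.1957642880284909 d 6.702979215816505
((541.912841796875, -84.8985595703125), (182.50901794433594, 180.04177856445312), 82.40129852294922)
6.3833 [481.039  -6.971  41.525] yaw 251.76152623348003 [-0.265  0.671 -0.065] [-0.026 -0.011 -0.014] 54.58845956824364
```

View pics/w8.png

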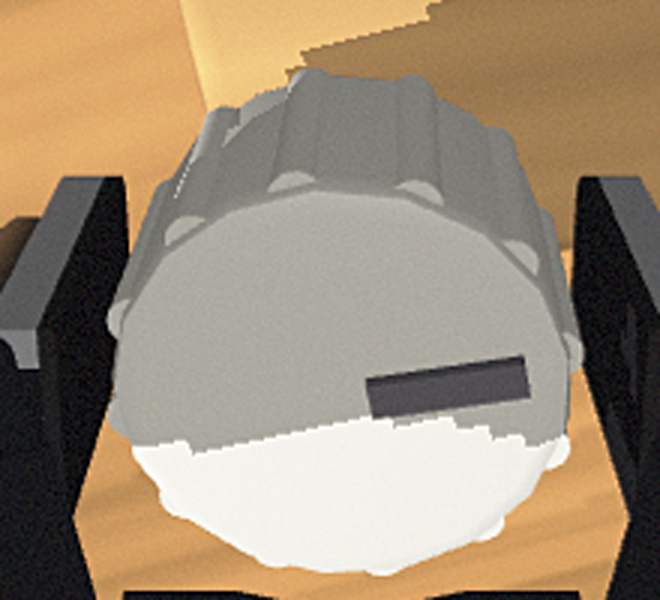

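```bash
python3 - <<'E'
from h import *
for n,boxs in(('scene',[(200,220,400,330)]),('side',[(270,215,460,340)])):
    im=dict(np.load('/tmp/%s.npz'%n)); P,ok=cloud(im,*boxs[0]); p=P[ok]
    p=p[abs(p[:,2])<8]; d=abs(p[:,:2]-[543,-85]).max(1); p=p[(d>0)&(d<220)]
    for i in range(10):
        c=np.linalg.lstsq(np.c_[p[:,:2],np.ones(len(p))],p[:,2],rcond=None)[0]
        r=p[:,2]-np.c_[p[:,:2],np.ones(len(p))]@c; p=p[abs(r)<2.5*r.std()]
    print(n,c,len(p),r.std(), 'along lean dir d:',99*(c[:2]@[.6,-.8]))
E
```

```text
scene [-8.63388972e-04 -6.46378377e-04  8.24648113e-01] 13079 1.3507256640662921 along lean dir d: -9.213746215041934e-05
side [ 0.00188943 -0.00089662  0.62308282] 13670 1.2523994200380903 along lean dir d: 0.18324438016445804
```

Emit:
{"op": "apply_moves", "data": {"plan": [-0.22,0,0,0,0,-0.18,0,0,0,0,-0.15,0,0,0,0,-0.13,0,0,0,0,-0.12,0,0,0,0,-0.12,0.0001,-0.0001,0,-7,-0.12,0.0002,-0.0003,0,-14,-0.12,0.0004,-0.0005,0,-21]}}

```text
clock: 7.1
position: [481.7, -7.4, 41.7]
ee_rot: [0.941, -0.338, 0.0, -0.0]
contact_force: [-0.1, 0.8, 0.9]
gripper_width: 48.0
```

Emit:
{"op": "apply_moves", "data": {"plan": [-0.12,0.0001,-0.0001,0,-7,-0.12,0.0002,-0.0003,0,-14,-0.12,0.0004,-0.0005,0,-21,-0.12,0.0005,-0.0006,0,-28,-0.12,0.0006,-0.0008,0,-35,-0.12,0.0007,-0.001,0,-42,-0.12,0.0008,-0.0011,0,-49,-0.12,0.0008,-0.0011,0,-49]}}

```text
clock: 7.77
position: [481.9, -8.9, 41.4]
ee_rot: [0.718, -0.696, -0.0, 0.0]
contact_force: [-0.3, -0.8, 0.5]
gripper_width: 48.1
```

```bash
python3 l.py w9
```

```text
7.7667 [481.908  -8.9    41.407] yaw 181.72088760356334 [-0.279 -0.821  0.492] [-0.188 -0.053 -0.013] 48.13785792646347
```

View pics/w9.png

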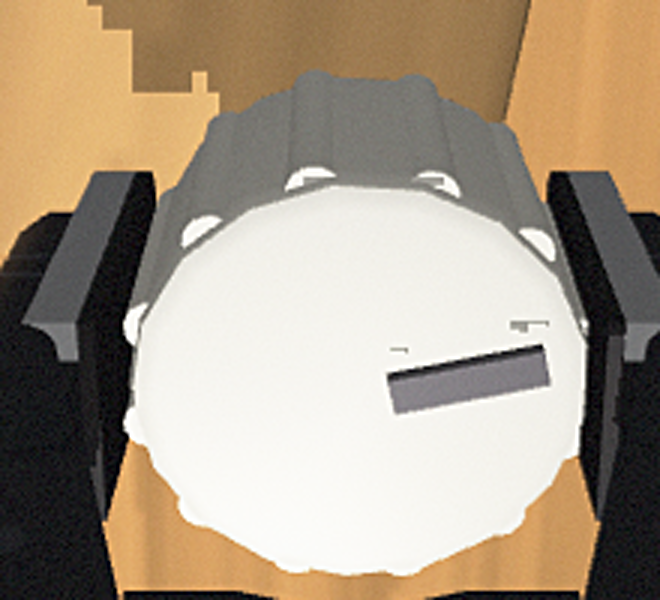

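Emit:
{"op": "apply_moves", "data": {"plan": [-0.25,0,0,0,0,-0.5,0,0,0,0,-0.5,0,0,0,7,-0.5,0,0,0,14,-0.5,0,0,0,21,-0.5,0,0,0,28,-0.5,0,0,0,35,-0.5,0,0,0,42]}}

```text
clock: 8.48
position: [482.4, -8.6, 41.6]
ee_rot: [0.922, -0.388, 0.0, -0.0]
contact_force: [-0.3, 0.7, -0.4]
gripper_width: 64.3
```

Emit:
{"op": "apply_moves", "data": {"plan": [-0.5,0,0,0,7,-0.5,0,0,0,14,-0.4,0,0,0,21,-0.35,0,0,0,28,-0.3,0,0,0,28,-0.28,0,0,0,28]}}

```text
clock: 8.98
position: [482.4, -8.6, 41.6]
ee_rot: [0.987, -0.159, 0.0, -0.0]
contact_force: [-0.1, -0.1, 0.2]
gripper_width: 54.6
```

```bash
python3 tilt.py; python3 l.py w10
```

```text
scene plane [ 0.019 -0.025 18.027] 2875 1.1885822702926874 d 3.126532825774194
((544.3726806640625, -87.52176666259766), (181.0708770751953, 181.21401977539062), 82.44084930419922)
side plane [ 0.023 -0.029 16.727] 1854 1.1920299204492866 d 3.6539728335462818
((542.2698974609375, -85.05858612060547), (181.99229431152344, 179.6259307861328), 82.91534423828125)
9.0833 [482.366  -8.597  41.596] yaw 251.76002152419386 [ 0.759 -0.429  0.506] [-0.036  0.068 -0.001] 54.666715273689036
```

View pics/w10.png

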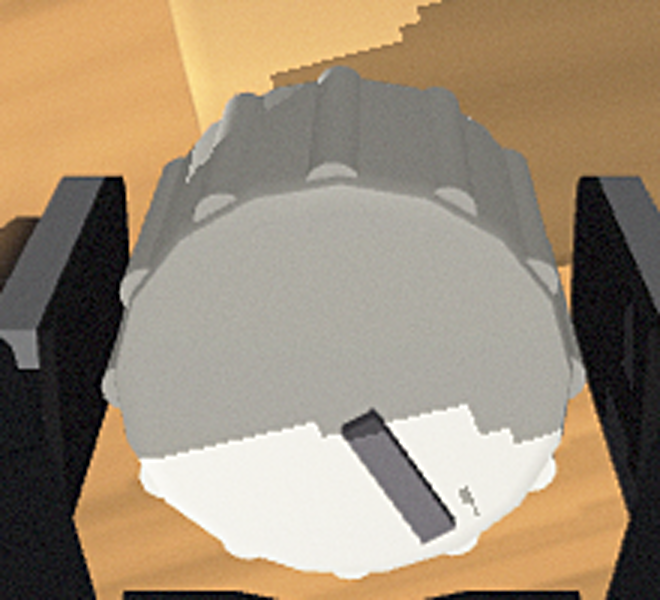

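Emit:
{"op": "apply_moves", "data": {"plan": [-0.22,0,0,0,0,-0.18,0,0,0,0,-0.15,0,0,0,0,-0.13,0,0,0,0,-0.12,0,0,0,0,-0.12,0.0001,-0.0001,0,-7,-0.12,0.0002,-0.0003,0,-14,-0.12,0.0004,-0.0005,0,-21]}}

```text
clock: 9.8
position: [482.8, -9.0, 41.7]
ee_rot: [0.941, -0.338, 0.0, -0.0]
contact_force: [0.0, 0.5, 0.2]
gripper_width: 47.6
```

Emit:
{"op": "apply_moves", "data": {"plan": [-0.12,0.0001,-0.0001,0,-7,-0.12,0.0002,-0.0003,0,-14,-0.12,0.0004,-0.0005,0,-21,-0.12,0.0005,-0.0006,0,-28,-0.12,0.0006,-0.0008,0,-35,-0.12,0.0007,-0.001,0,-42,-0.12,0.0007,-0.001,0,-42]}}

```text
clock: 10.38
position: [482.7, -10.4, 41.4]
ee_rot: [0.759, -0.651, -0.0, 0.001]
contact_force: [-0.9, -0.2, 0.6]
gripper_width: 48.1
```

Emit:
{"op": "apply_moves", "data": {"plan": [-0.25,0,0,0,0,-0.5,0,0,0,0,-0.5,0,0,0,0]}}

```text
clock: 10.63
position: [483.6, -10.1, 41.6]
ee_rot: [0.76, -0.65, 0.0, -0.0]
contact_force: [1.0, -0.4, -0.4]
gripper_width: 64.0
```

```bash
python3 tilt.py; python3 l.py w11
```

```text
scene plane [-0.    -0.003 30.223] 2780 1.1754994346297036 d 0.2815493043795763
((544.9204711914062, -87.7636947631836), (181.59048461914062, 180.43466186523438), 82.53323364257812)
side plane [ 0.008 -0.008 26.672] 1619 1.2022699693852257 d 1.0987361751474152
((542.9825439453125, -86.61146545410156), (182.40902709960938, 181.29005432128906), 82.65504455566406)
10.7333 [483.547 -10.116  41.59 ] yaw 188.92329778941652 [-0.272 -0.203  0.369] [ 0.002  0.037 -0.001] 64.04763043404387
```

View pics/w11.png

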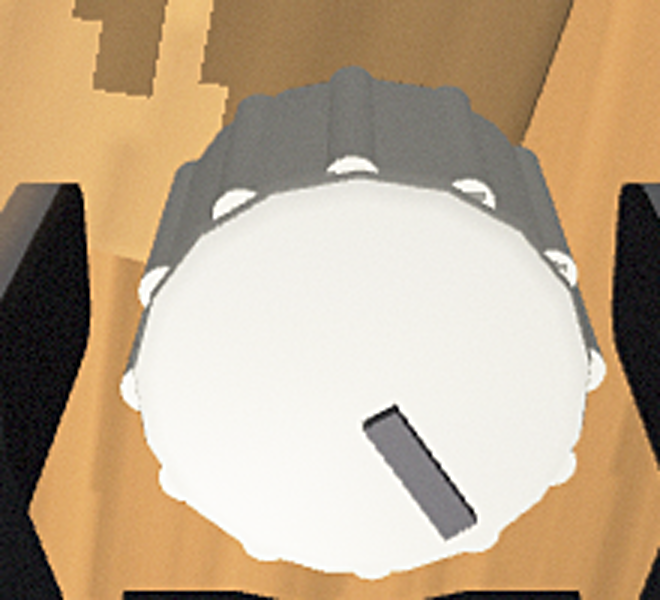

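Emit:
{"op": "apply_moves", "data": {"plan": [-0.8,0,0,0,0,-1,0,0,0.03,0,-1,0,0,0.07,0,-1,0,0,0.11,0,-1,0.0,0,0.15,0,-1,-0.03,0.03,0.19,7,-1,-0.04,0.04,0.2,14,-1,-0.04,0.04,0.2,21]}}

```text
clock: 11.45
position: [443.6, 31.8, 246.9]
ee_rot: [0.868, -0.497, 0.003, -0.004]
contact_force: [-0.4, 0.2, 0.7]
gripper_width: 85.8
```

Emit:
{"op": "apply_moves", "data": {"plan": [-1,0,0,0,7,-1,0,0,0,7]}}

```text
clock: 11.62
position: [443.1, 30.2, 242.3]
ee_rot: [0.895, -0.446, 0.0, -0.001]
contact_force: [-0.0, 0.2, -0.5]
gripper_width: 85.2
```

```bash
python3 tilt.py; python3 - <<'E'
from h import *
s=arm.read_state(); im=save('wrist','w12.png'); print(s['position'],s['ee_rot'],s['joint_vel'].round(3))
np.savez('/tmp/ws.npz',p=s['position'],q=s['ee_rot'])
E
```

```text
scene plane [ 0.001 -0.004 29.635] 2882 1.1978311859716606 d 0.3820844651611529
((545.1974487304688, -87.28919219970703), (181.159423828125, 179.49749755859375), 82.2861099243164)
side plane [ 0.005 -0.005 28.572] 2834 1.133229983767216 d 0.6709697989274399
((543.2899780273438, -86.01615142822266), (182.19998168945312, 180.42041015625), 82.26535034179688)
[443.20576079  29.81548735 241.45833109] [ 8.93756974e-01 -4.48551505e-01 -1.08849593e-04  8.01387790e-05] [-0.007  0.011 -0.001  0.001  0.     0.002]
```

View pics/w12.png

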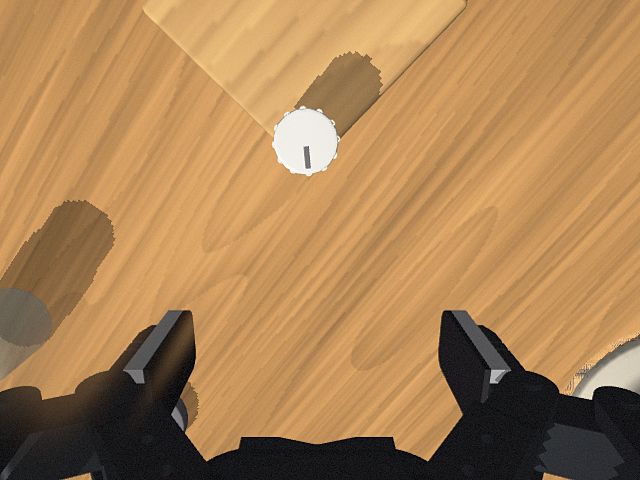

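```bash
ls -t pics | head -4
```

```text
w12.png
t_side_1167.png
t_scene_1162.png
w11.png
```

```bash
cat > rel.py <<'E'
from h import *
import sys
def fit(p,t0):
    m=np.ones(len(p),bool)
    for i in range(20):
        c=np.linalg.lstsq(np.c_[p[m][:,:2],np.ones(m.sum())],p[m][:,2],rcond=None)[0]
        r=p[:,2]-np.c_[p[:,:2],np.ones(len(p))]@c; m=abs(r)<max(3.5,t0-i)
    return c,m.sum()
def an(P,ok,C,name):
    sat=C.max(-1)-C.min(-1); c0,ph=np.array([543.5,-86.5]),np.radians(-7.6)
    X=(P[...,:2]-c0)@np.array([[np.cos(ph),-np.sin(ph)],[np.sin(ph),np.cos(ph)]])  # stand coords
    zin=(P[...,2]>18)&(P[...,2]<42)
    hd=np.hypot(X[...,0]-30,X[...,1]+30)<40; kn=np.hypot(X[...,0]+70,X[...,1]-70)<32
    inn=(abs(X).max(-1)<84)&~hd&~kn
    pl=P[ok&inn&zin&(sat>25)]; 
    tb=P[ok&(abs(X).max(-1)>125)&(abs(X).max(-1)<260)&(abs(P[...,2])<7)]
    a,na=fit(pl,8);b,nb=fit(tb,6); 
    l=np.array([.6,-.8]);rel=a[:2]-b[:2]
    print(name,'plate',a[:2],na,'table',b[:2],nb,'rel lean mm',99*rel@l,'cross',99*rel@[.8,.6],'height c',a@[*c0,1]-b@[*c0,1])
if __name__=='__main__':
    np.set_printoptions(precision=4,suppress=True)
    for n in('scene','side'):
        ims=[arm.get_image(n) for _ in range(3)]
        im=ims[0]; im['range_z']=np.median([i['range_z'] for i in ims],0)
        P,ok=cloud(im,0,0,640,480); an(P,ok,im['color'].astype(int),n)
    for n in('scene','side'): pass
E
python3 rel.py
python3 - <<'E'
# wrist
from rel import *
im=dict(np.load('/tmp/wrist.npz'));z=np.load('/tmp/ws.npz')
R=Ro.from_quat(z['q']).as_matrix();K=im['camera_matrix'];v,u=np.mgrid[0:480,0:640];d=im['range_z'].astype(float)
P=np.stack([(u-K[0,2])/K[0,0]*d,(v-K[1,2])/K[1,1]*d,d,np.ones_like(d)],-1)@im['mount'].T
P=P[...,:3]@R.T+z['p']; an(P,(d>0)&(v<300),im['color'].astype(int),'wrist')
E
```

```text
scene plate [ 0.0019 -0.0049] 2353 table [-0.0009 -0.0007] 26788 rel lean mm 0.4946057700193409 cross -0.026567490068457544 height c 29.99135403071989
side plate [ 0.0046 -0.0042] 2233 table [ 0.0019 -0.0009] 28699 rel lean mm 0.4161629052722167 cross 0.012910910399531433 height c 29.971751463345967
wrist plate [ 0.00071283 -0.00257629] 22952 table [-0.00140378  0.00043779] 103201 rel lean mm 0.3644415017724967 cross -0.01140122795983392 height c 30.001121397258913
```

View pics/t_side_1167.png

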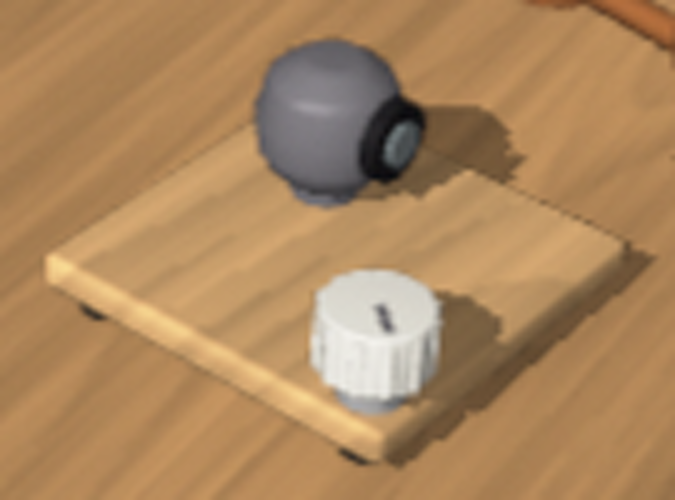

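```bash
python3 - <<'E'
from h import *
im=dict(np.load('/tmp/wrist.npz'));z=np.load('/tmp/ws.npz');s=dict(position=z['p'],ee_rot=z['q'])
C=im['color'].astype(int); m=((C.min(-1)>150)&(C.max(-1)-C.min(-1)<35)).astype(np.uint8); m[:100]=0;m[180:]=0;m[:,:260]=0;m[:,350:]=0
c=max(cv2.findContours(m,0,1)[0],key=cv2.contourArea); e=cv2.fitEllipse(cv2.convexHull(c)); print(e,ww(im,s,*e[0],74))
print(ww(im,s,306,147.5),arm.read_state()['position'])
E
```

```text
((305.3719482421875, 140.650634765625), (67.36190795898438, 69.22494506835938), 174.5243682861328) [481.6870133   -9.02412863  74.        ]
[478.51705024  -5.58165947  76.69449382] [443.46782553  29.71305304 241.31553696]
```

Emit:
{"op": "apply_moves", "data": {"plan": [-1,0.0185,-0.019,-0.03,0,-1,0.0385,-0.039,-0.06,0,-1,0.0385,-0.039,-0.09,0,-1,0.0385,-0.039,-0.12,0,-1,0.0385,-0.039,-0.15,0,-1,0.0385,-0.039,-0.18,0,-0.6,0.0385,-0.039,-0.198,0,-0.4,0.0385,-0.039,-0.198,0]}}

```text
clock: 12.73
position: [479.0, -10.1, 39.8]
ee_rot: [0.894, -0.448, -0.003, 0.003]
contact_force: [-0.5, 0.3, 0.1]
gripper_width: 64.2
```

Emit:
{"op": "apply_moves", "data": {"plan": [-0.3,0,0,0,0,-0.3,0,0,0,0,-0.3,0,0,0,0]}}

```text
clock: 12.98
position: [483.2, -8.8, 45.1]
ee_rot: [0.894, -0.447, 0.001, -0.001]
contact_force: [-0.4, -0.7, -0.4]
gripper_width: 55.4
```

```bash
python3 l.py w13
```

```text
12.9833 [483.231  -8.772  45.134] yaw 216.87889342749844 [-0.353 -0.744 -0.415] [-0.018  0.061  0.074] 55.417030042261736
```

View pics/w13.png

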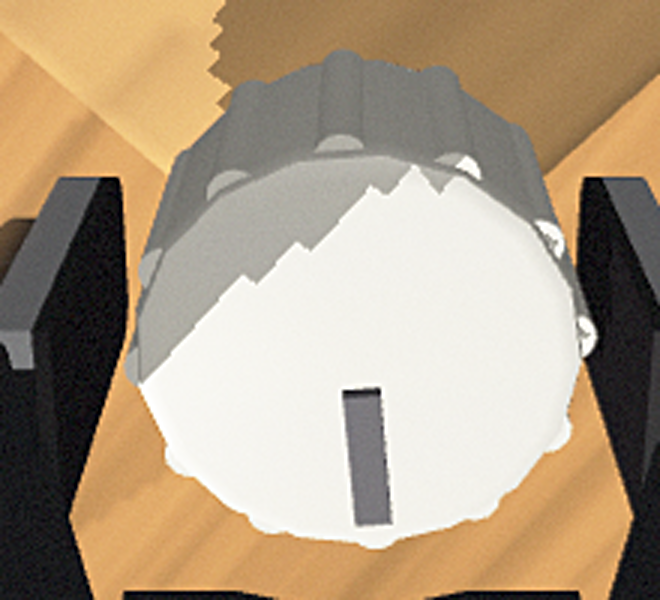

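```bash
python3 - <<'E'
from h import *
im=dict(np.load('/tmp/wrist.npz'));s=arm.read_state()
p=ww(im,s,320.5,356.5,74); R=Ro.from_quat(s['ee_rot']).as_matrix(); print(p,s['position'],R.T@(p-s['position']))
E
```

```text
[482.18818286 -10.19894878  74.        ] [483.1226034   -8.77446886  45.17069486] [  0.61673581   1.50513217 -28.83375337]
```

Emit:
{"op": "apply_moves", "data": {"plan": [-0.3,-0.001,-0.001,-0.002,0,-0.28,-0.001,-0.001,-0.003,0,-0.28,-0.001,-0.001,-0.003,0]}}

```text
clock: 13.28
position: [480.9, -10.2, 40.9]
ee_rot: [0.894, -0.447, 0.0, -0.0]
contact_force: [0.3, -0.5, -0.4]
gripper_width: 54.6
```

```bash
python3 l.py w14
```

```text
13.2833 [480.871 -10.18   40.897] yaw 216.85352462007316 [ 0.322 -0.534 -0.436] [-0.004 -0.054  0.028] 54.646193176626056
```

View pics/w14.png

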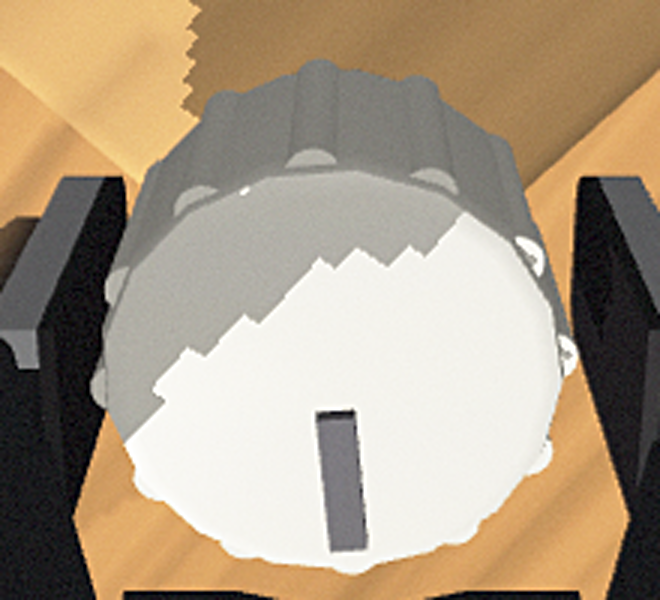

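Emit:
{"op": "apply_moves", "data": {"plan": [-0.28,0.0013,0.0004,0,0,-0.25,0.0013,0.0004,0,0,-0.25,0.0013,0.0004,0,0]}}

```text
clock: 13.58
position: [482.4, -9.7, 40.6]
ee_rot: [0.894, -0.447, 0.0, -0.0]
contact_force: [0.5, -0.4, 1.3]
gripper_width: 53.4
```

```bash
python3 l.py w15
```

```text
13.5833 [482.365  -9.698  40.617] yaw 216.86760875345016 [ 0.487 -0.375  1.288] [ 0.023 -0.048  0.013] 53.35626337343862
```

View pics/w15.png

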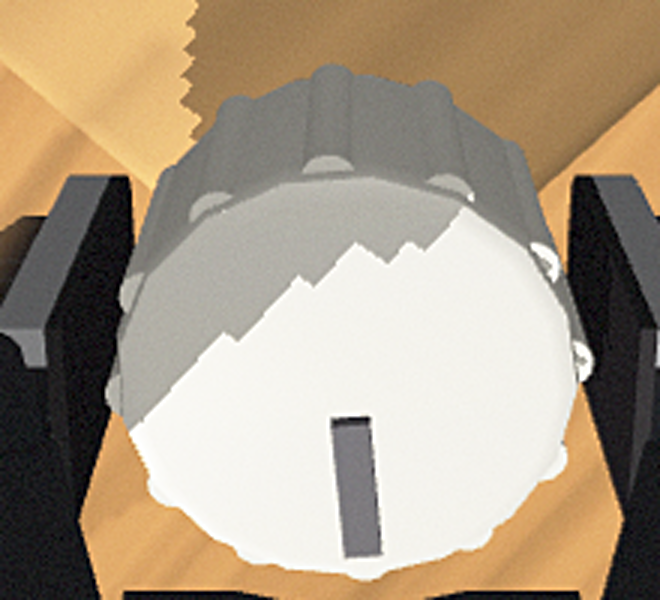

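Emit:
{"op": "apply_moves", "data": {"plan": [-0.22,0,0,0,0,-0.18,0,0,0,0,-0.15,0,0,0,0,-0.13,0,0,0,0,-0.12,0,0,0,0,-0.12,0.0001,-0.0001,0,-5,-0.12,0.0002,-0.0002,0,-9.5,-0.12,0.0002,-0.0002,0,-9.5]}}

```text
clock: 14.3
position: [482.6, -9.8, 40.7]
ee_rot: [0.854, -0.52, 0.0, -0.0]
contact_force: [0.1, 0.7, -0.1]
gripper_width: 48.2
```

Emit:
{"op": "apply_moves", "data": {"plan": [-0.12,0,0,0,0,-0.25,0,0,0,0,-0.5,0,0,0,0,-0.5,0,0,0,0]}}

```text
clock: 14.63
position: [482.1, -10.1, 40.5]
ee_rot: [0.854, -0.519, -0.0, 0.0]
contact_force: [0.2, -0.1, 0.0]
gripper_width: 64.0
```

```bash
python3 rel.py;python3 l.py w16
```

```text
scene plate [-0.0013 -0.0002] 2354 table [-0.001  -0.0007] 26119 rel lean mm -0.056400361627063716 cross 0.005156546822784883 height c 29.955491597339513
side plate [0.0012 0.0001] 1264 table [ 0.0019 -0.0009] 26608 rel lean mm -0.1228275569529669 cross 0.004444625404695271 height c 29.97915932718672
14.9333 [482.366  -9.967  40.559] yaw 207.37196975711103 [-0.062 -0.446  0.588] [-0.054  0.031 -0.003] 63.60857206642777
```

View pics/w16.png

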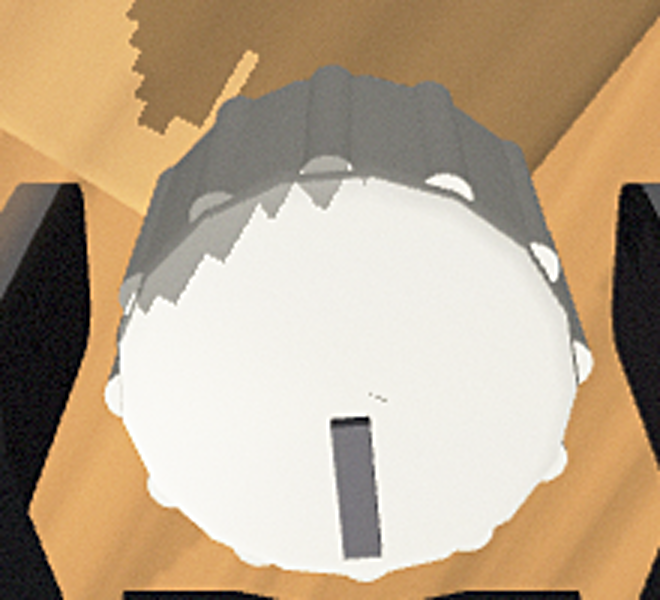

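Emit:
{"op": "apply_moves", "data": {"plan": [-0.8,0,0,0,0,-1,0,0,0.005,0,-1,0,0,0.03,0,-1,0,0,0.07,0,-1,0,0,0.11,0,-1,0.0,0,0.15,0,-1,-0.03,0.03,0.19,0,-1,-0.04,0.04,0.2,7]}}

```text
clock: 15.65
position: [442.9, 30.3, 244.1]
ee_rot: [0.884, -0.467, 0.002, -0.002]
contact_force: [0.1, 1.0, -0.4]
gripper_width: 85.4
```

Emit:
{"op": "apply_moves", "data": {"plan": [-1,0,0,0,2,-1,0,0,0,2,-1,0,0,0,2]}}

```text
clock: 15.9
position: [442.0, 30.1, 240.8]
ee_rot: [0.892, -0.451, 0.0, -0.0]
contact_force: [-0.3, 0.4, -0.3]
gripper_width: 85.5
```

```bash
sed -i 's/range(3)\]/range(6)]/' rel.py; python3 rel.py; python3 tilt.py; python3 - <<'E'
from rel import *
s=arm.read_state(); im=save('wrist','w17.png'); save('scene','end.png')
R=Ro.from_quat(s['ee_rot']).as_matrix();K=im['camera_matrix'];v,u=np.mgrid[0:480,0:640];d=im['range_z'].astype(float)
P=np.stack([(u-K[0,2])/K[0,0]*d,(v-K[1,2])/K[1,1]*d,d,np.ones_like(d)],-1)@im['mount'].T
P=P[...,:3]@R.T+s['position']; an(P,(d>0)&(v<300),im['color'].astype(int),'wrist'); print(s['clock'])
E
```

```text
scene plate [-0.0007 -0.001 ] 2355 table [-0.0009 -0.0007] 26828 rel lean mm 0.038109543765417773 cross 0.001890149303078386 height c 29.953377383029103
side plate [ 0.0023 -0.0013] 2214 table [ 0.002  -0.0009] 28691 rel lean mm 0.048307712577243256 cross 3.963880491283239e-06 height c 29.9825668987506
scene plane [-0.002 -0.003 30.925] 2911 1.1928910378494544 d 0.3109350899568349
((545.3585815429688, -87.52836608886719), (181.05938720703125, 181.20155334472656), 82.4840087890625)
side plane [ 0.003 -0.002 29.866] 2845 1.1543415786971545 d 0.3448521580938089
((543.100341796875, -86.57329559326172), (182.3155059814453, 181.22918701171875), 82.57756042480469)
wrist plate [-0.00128     0.00043785] 22726 table [-0.00138111  0.00051412] 103301 rel lean mm 0.012046651996733593 cross 0.003476544086079168 height c 30.00634039357768
16.6
```

View pics/end.png

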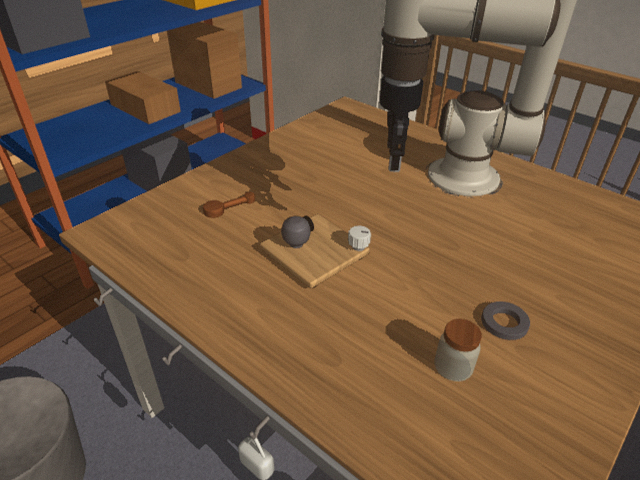

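```bash
python3 -c "
from bench import arm
print(arm.job_done())"
```

```text
the job is handed in; nothing more can be done
None
```

The stand is level: I turned the knob clockwise with a light grip, let go, lifted clear, and handed the job in at about 16.6 s. It took four grips, turning the wrist about 77°, 70°, 63° and 9.5°, about 220° in all.

- **Level:** comparing the plate with the table, the three cameras put the remaining lean at 0.04, 0.05 and 0.01 mm. It started at about 9.5 mm. While the gripper was still around the knob, two readings gave −0.06 and −0.12 mm, which would mean very slightly past level. The clear-view readings did not confirm that.
- **Stand position:** the plate centre moved only as much as the lean going away explains (about 2–3 mm), and its heading stayed within 1°, so the stand does not appear to have slid.
- **Bystanders:** the teether, jar and rattle look untouched in the last picture. I judged that by eye and did not measure them.
- **Forces:** the readings at the end of each move stayed around 1 N.
- **Grip and arm:** the knob may have slipped a few degrees in one grip. The arm also settled up to about 6 mm off its commanded position on long moves, so I re-centred it with the wrist camera before gripping.

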